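# Square the basket on its étagère tier and start the wing bolt

### The arm

A 6-joint arm with a two-finger parallel gripper is mounted at the origin on the work surface. World frame = base frame: x ahead of the robot, y to its left, z up, the work surface at z = 0. Lengths are in m, angles in rad, forces in N, time in s.
With the tool pointing down it reaches from about 0.325 to 0.775 m from the base axis. Payload 5.5 kg.
Tool frame: the origin (TCP) lies midway between the tips of the shut fingers; the grasp point (between the pads) lies 19 mm behind it; z points along the fingers, y is the line along which they close (so a half turn about z gives the same grasp; the last joint's range is limited). The gripper opens to 88 mm and grips with 3 to 60 N. Pads are 20 mm wide; open, the fingers measure 115 mm over their backs; the gripper's body (75 mm by 178 mm) begins 61 mm behind the grasp point.
Start: joints at [-1.386, 0.091, 1.231, -0, 1.82, -0.057], TCP at [0.144, -0.583, 0.197] pointing down, gripper open.
Joint ranges: [-2.87, 2.87], [-0.86, 2.18], [0.17, 2.46], [-1.51, 4.65], [0.06, 2.69], [-2.65, 2.65]. Speed limits (rad/s): [2.57, 2.57, 3.01, 3.14, 3.14, 3.14].

### API

Orientations are given as a unit quaternion [w, x, y, z].
In Python, from workcell import env gives the robot as it stands.
- The arm moves only by the tool jog_arm, never from a script. Its arguments are lists of equal length, an entry for each row: "offset": the shift along the tool's x, y, z in units of 5 cm (1.0 is 5 cm), a list of three; "delta_rot": the turn, a rotation vector about the tool's x, y, z in units of 0.08 rad (1.0 is 0.08 rad), a list of three. A call has 1 to 5 rows; each row shifts and turns the commanded pose from where the row before left it, along the tool's axes as they then stand; what a row does not reach is not made up. A row lasts 1/10 s, in which the tool goes at most 50 mm and 8.59 degrees, less where a joint would pass 70% of its speed; a pose out of reach is approached as far as the arm can. A call with a number of a shift or a turn outside -1 to 1 is refused whole. A call with a gripper value outside its range is refused whole. "gripper" is the closure, from 0 (fully open) to 1 (shut), set as the call begins (left out, the last holds). The fingers move at their own pace and stop on an object; the grip force is fixed at half the most. Time passes only in rows, so rows that do not move let the fingers close. It gives the time, the measured TCP pose, the force, the opening and the grip force at its end, in the units of the state.
- env.read_state(): the state, without advancing time (a new reading comes with each control period).
- env.snapshot(name): name is "side" or "top" or "wrist"; returns the picture (400x640x3 uint8, red, green, blue); there is no depth.
- env.get_calibration(name): a dict with "vfov" (degrees; the focal length in pixels is half the picture's height over the tangent of half this angle, whatever the lens; pixels are square), "cx", "cy" (the principal point, pixels), "k1" (the pictures are not rectified: a ray, as slopes to the right and down, at radius r is drawn at 1 + k1 r^2 times it, then the intrinsics apply), "origin" and "rotation" of the camera in the world. Camera axes: x right, y down, z forward; pixel columns grow to the right and rows downward; lengths in m; the calibration is good to about 2 mm. A picture is of the moment at which its call begins: read the wrist's pose just before it. get_calibration takes no time and is no camera call; for the wrist camera it gives the pose at the moment of the call.
- env.job_done(): hands the job in; it is judged then, once.
The state is a dict: "time_s": time; "q": joint angles; "dq": joint speeds; "effort": joint torques, N m; "position": TCP position; "eef_rot": TCP orientation; "wrist_force": force on the tool from outside, world axes, zero at the start; "ft_torque": the same for the moment, N m; "finger_gap": finger opening in m; "grip_force": force on a finger pad.
Only numpy, scipy, OpenCV 4.12 (cv2) and the standard library are available. Lean on these libraries where they do the work, as an engineer would, in place of code of your own. Each camera call takes 0.05 s, during which the arm holds its last target. There are 200 camera calls.

### The job

Turn the empty basket on its étagère tier until its side lies flat against the upturned steel bracket. Then start the brass wing bolt in the middle of the basket so it cannot cross-thread: turn it backward (anticlockwise seen from above) only until it drops off the end of the thread, which takes less than half a turn, then forward (clockwise) one full turn from there. Finish while still gripping the wings, holding the started bolt without letting go, and leave the jar, tagine base and sugar bowl where they stand.

Things in the scene. Friction and masses are not known exactly. Their poses are not given: they have to be found in the camera images.
- tier: One tier of a wrought steel étagère, fixed on the table: dark bars, 240 x 280 mm, tops 34 mm above the table, 52 mm post sockets at the corners, a 47 mm round threaded boss in the middle. Origin on the table on the boss axis; z up; x square to the bracket's face, from the boss towards the bracket.
- bracket_face (a point): Middle of the inner face of the upturned bent steel bracket (40 mm wide, rising 40 mm above the bars, 4 mm thick); in the tier's frame at x 100.5, y 80, z 64 mm, facing -x. It stands before one half of the basket's side only, so the basket can be turned up to it from one direction.
- basket_center (a point): Centre, half-way up, of the loose empty woven-look basket: 200 mm (its x) by 240 mm (its y), 70 mm high, walls 9 mm, 0.4 kg, resting on the bars with a 50 mm hole over the boss (6 mm proud), so it turns about the boss axis. Starts 0.3 to 0.8 rad anticlockwise (from above) of square; turned clockwise, its +x side meets the bracket flat when its x is along the tier's x.
- basket_near_rim (a point): Middle of the top edge of the basket's -x wall (the side away from the bracket), 95.5 mm from the basket's centre, 104 mm above the table; the wall is 9 mm thick and upright, free on both sides, and can be pinched from above to turn the basket.
- wing_grip (a point): Grip point of the brass wing bolt on its upright axis (the boss axis): a flat wing bar 46 mm long (point x, towards the end with a red dot on top), 11 mm thick (point y), its top 12 mm above this point; the bolt's 56 mm round flange has its top 24 mm below it. About 0.27 kg. 98 to 101 mm above the table at the start.
- wing_bolt: The head of the wing bolt (wings and flange) that is gripped; origin at the underside of the flange on the bolt axis, 30 mm below the grip point.
- bolt_turn (a joint): Turn of the wing bolt in the tier, rad, growing clockwise seen from above (forward, screwing in). Starts between -0.4 and 0.4; where the thread begins is not told by this value. The bolt turns easily (about 0.01 N m).
- bolt_depth (a joint): Depth of the wing bolt, m, growing downward; slides freely (captive at -0.010) but for the right-hand thread, 6 mm a turn, with 1 mm play. Starts on the first thread at 0 to 0.002; turned backward it rises to 0, comes off the thread's end and falls by its weight to 0.006, unless held up (a firm grip holds it; loosely straddled or let go it falls). Forward from there it sinks 6 mm a turn.
- jar_center (a point): Centre of a green glass jar with a wire toggle-clasp lid, 92 mm across, 134 mm tall, standing near the tier; leave alone.
- tagine_center (a point): Centre of a shallow clay tagine base, 164 mm across, 42 mm high; leave alone.
- bowl_center (a point): Centre of a white ceramic lidded sugar bowl with two ears, 96 mm across, 96 mm tall; leave alone.

How it is judged:
On the way, in this order (a step that is already met when the one before it is completed fails the run):
1. the basket, seated on its tier, has been turned square against the bracket (angle between the x axis of basket_center and the x axis of tier, either way round below 0.06 rad and z of basket_center in the frame of tier below 0.073 m), for 0.2 s.
2. turned backward, the wing bolt has dropped off the end of the thread (value of joint bolt_turn below -0.7 rad and value of joint bolt_depth above 0.0045 m), for 0.1 s.
At the end, for the whole second after the job is handed in: The bolt is one turn forward of where it dropped (10.2 to 13.4 mm deep, 12 mm being one turn) and the fingers still grip its wings with more than 3 N; the basket sits down on the tier over the boss, square to the bracket within 0.06 rad (all of step 1 and value of joint bolt_depth between 0.0102 and 0.0134 m and value of joint bolt_turn between 3.4 and 6.8 rad and contact force between the fingers and wing_bolt above 3 N and horizontal distance between basket_center and tier below 0.006 m); the arm keeps its last pose, push and grip.
It fails at once if the bolt is turned backward far past the drop (value of joint bolt_turn below -2.9 rad).
It fails at once if the jar, tagine base or sugar bowl is shifted by more than 30 mm or tipped (distance of any of jar_center, tagine_center, bowl_center from where it was at the start of the episode above 0.03 m or angle between any of jar_center, tagine_center, bowl_center's own z axis and vertical above 0.4 rad).
It also fails if it takes over 72 s, if anything falls off the work surface, if the arm or the gripper's body presses on something with over 40 N, if the wrist force passes 120 N, or if a joint passes its speed limit or range.

## Working session

There is one attempt and no reset: what is moved stays moved. The work goes in short steps, Python scripts to look and compute and a tool call to move; the robot and the scene stay as the last step left them, time stands still between calls to the robot, and variables do not carry over. Pictures are saved under pics/ and viewed, at most 10 in all, crops included, and the job is handed in when it is done.

Besides the shell and the picture viewer there is one more tool, called after "Emit:" by a JSON object that holds its "fn" and its "kwargs", one argument or row to a line. jog_arm: Moves the arm, as the interface text tells. Its arguments: {"type":"object","properties":{"offset":{"type":"array"},"delta_rot":{"type":"array"},"gripper":{"type":"number"}},"required":["offset","delta_rot"]}

```bash
mkdir -p pics; cat > h.py <<'E'
import numpy as np, cv2
from workcell import env
def save(n,f):
    c=env.get_calibration(n); im=env.snapshot(n); cv2.imwrite(f,im[:,:,::-1]); return c,im
def ray(c,u,v):
    f=200/np.tan(np.radians(c['vfov'])/2)
    d=np.array([(u-c['cx'])/f,(v-c['cy'])/f]); p=d.copy()
    for _ in range(30): p=d/(1+c['k1']*(p@p))
    R=np.array(c['rotation']); r=R@np.array([p[0],p[1],1]); return np.array(c['origin']),r/np.linalg.norm(r)
def atz(c,u,v,z):
    o,r=ray(c,u,v); return o+r*(z-o[2])/r[2]
def tri(obs):
    A=0;b=0
    for c,u,v in obs:
        o,r=ray(c,u,v); P=np.eye(3)-np.outer(r,r); A=A+P; b=b+P@o
    return np.linalg.solve(A,b)
E
python3 - <<'E'
from h import *
s=env.read_state(); print(s)
ims=[]
for n in('top','side'):
    c,im=save(n,f'pics/{n}0.png'); print(n,c)
E
```

```text
{'time_s': 0.0, 'q': array([-1.38570402e+00,  9.18512568e-02,  1.23186119e+00, -3.03131250e-05,
        1.81979949e+00, -5.67094171e-02]), 'dq': array([-2.35731773e-05,  3.01241466e-04,  3.77084085e-04, -2.01338253e-04,
       -2.08521316e-04,  4.40069134e-05]), 'effort': array([-6.61591585e-04, -4.46448362e+01, -4.06452549e+01,  6.97042840e-02,
        2.91938998e-02, -1.49533794e-04]), 'position': array([ 0.14359025, -0.58221171,  0.19552543]), 'eef_rot': array([-9.56722840e-04,  9.92700380e-01,  1.20602793e-01, -7.62209263e-05]), 'wrist_force': array([ 0.53507918, -0.03254545, -0.49580963]), 'ft_torque': array([-0.0827097 ,  0.00987162,  0.01621254]), 'grip_force': 0.0, 'finger_gap': 0.08791307877964494}
top {'vfov': 44.97059719377554, 'cx': 315.67916174197535, 'cy': 201.02391176515036, 'k1': -0.08246895673466931, 'origin': array([ 0.33047578, -0.02176149,  1.27526806]), 'rotation': array([ 0.07538188, -0.69838061,  0.70905478, -0.06183376])}
side {'vfov': 45.17071511343807, 'cx': 307.358613188862, 'cy': 202.6279613933046, 'k1': -0.04711954153819132, 'origin': array([0.36060901, 0.99256903, 0.88465168]), 'rotation': array([ 0.03737131, -0.09325734,  0.89140084, -0.44194005])}
```

```bash
sed -i "s/R=np.array(c\['rotation'\]);/w,x,y,z=c['rotation']; R=Rot.from_quat([x,y,z,w]).as_matrix();/; 1a from scipy.spatial.transform import Rotation as Rot" h.py
python3 - <<'E'
import cv2
for n in('top','side'):
    im=cv2.imread(f'pics/{n}0.png'); cv2.imwrite(f'pics/{n}0b.png',cv2.resize(im,(800,500),interpolation=cv2.INTER_CUBIC))
E
```

```text
(no output)
```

View pics/top0.png

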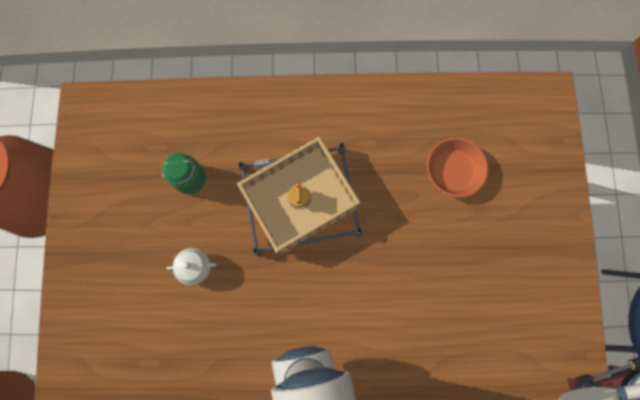

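View pics/side0.png

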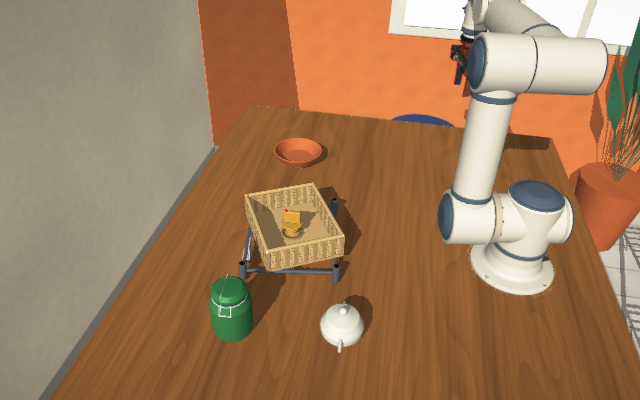

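Top: tier around (299,196), sockets at (241,166),(342,148),(359,232),(256,251); bracket (262,163) on the far side; basket corners (239,186),(320,140),(358,203),(277,250). Zooming for detail.

```bash
python3 - <<'E'
from h import *
a=cv2.imread('pics/top0.png')[130:265,225:375]; b=cv2.imread('pics/side0.png')[175:290,230:360]
a=cv2.resize(a,(400,360),interpolation=3); b=cv2.resize(b,(400,354),interpolation=3)
b=cv2.copyMakeBorder(b,0,6,0,0,0); cv2.imwrite('pics/z1.png',cv2.resize(np.hstack([a,b]),(800,360)))
ct=env.get_calibration('top')
for n,(u,v),z in[('s1',(241,166),.034),('s2',(342,148),.034),('s3',(359,232),.034),('s4',(256,251),.034),('b1',(239,186),.104),('b2',(320,140),.104),('b3',(358,203),.104),('b4',(277,250),.104),('wing',(299,193),.11)]:
    print(n,atz(ct,u,v,z).round(3))
E
```

```text
s1 [0.674 0.199 0.034]
s2 [ 0.718 -0.072  0.034]
s3 [ 0.492 -0.11   0.034]
s4 [0.446 0.156 0.034]
b1 [0.603 0.19  0.104]
b2 [ 0.719 -0.014  0.104]
b3 [ 0.554 -0.105  0.104]
b4 [0.442 0.095 0.104]
wing [0.581 0.04  0.11 ]
```

View pics/z1.png

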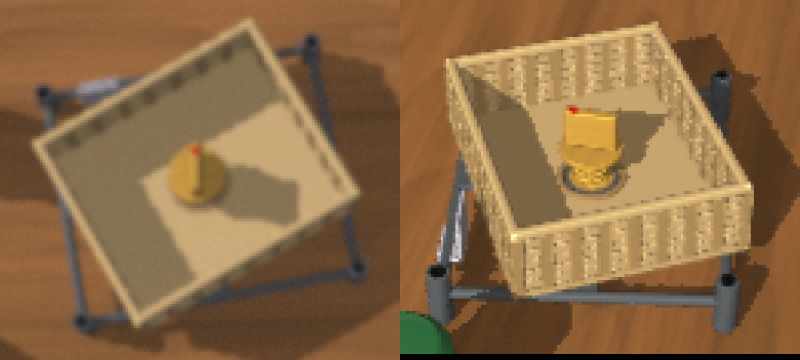

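Emit:
{"fn": "jog_arm", "kwargs": {
  "offset": [
    [0.647, -0.64, -0.085],
    [0.647, -0.64, -0.085],
    [0.647, -0.64, -0.085],
    [0.647, -0.64, -0.085],
    [0.647, -0.64, -0.085]
  ],
  "delta_rot": [
    [0, 0, 0],
    [0, 0, 0],
    [0, 0, 0],
    [0, 0, 0],
    [0, 0, 0]
  ],
  "gripper": 0
}}

```text
time_s: 0.6
position: [0.2629, -0.3867, 0.2175]
eef_rot: [-0.0, 0.993, 0.12, -0.0]
wrist_force: [0.8, -0.3, -0.1]
finger_gap: 0.0879
grip_force: 0.0
```

Emit:
{"fn": "jog_arm", "kwargs": {
  "offset": [
    [0.647, -0.64, -0.085],
    [0.647, -0.64, -0.085],
    [0.647, -0.64, -0.085],
    [0.647, -0.64, -0.085],
    [0.647, -0.64, -0.085]
  ],
  "delta_rot": [
    [0, 0, 0],
    [0, 0, 0],
    [0, 0, 0],
    [0, 0, 0],
    [0, 0, 0]
  ]
}}

```text
time_s: 1.1
position: [0.3816, -0.1926, 0.2391]
eef_rot: [-0.0, 0.993, 0.12, -0.0]
wrist_force: [0.1, -0.7, -0.4]
finger_gap: 0.0879
grip_force: 0.0
```

Emit:
{"fn": "jog_arm", "kwargs": {
  "offset": [
    [0.647, -0.64, -0.085],
    [0.647, -0.64, -0.085],
    [0.647, -0.64, -0.085],
    [0.647, -0.64, -0.085],
    [0.647, -0.64, -0.085]
  ],
  "delta_rot": [
    [0, 0, 0],
    [0, 0, 0],
    [0, 0, 0],
    [0, 0, 0],
    [0, 0, 0]
  ]
}}

```text
time_s: 1.6
position: [0.5004, 0.0016, 0.2602]
eef_rot: [0.0, 0.993, 0.121, -0.0]
wrist_force: [-0.5, -0.8, 0.2]
finger_gap: 0.0879
grip_force: 0.0
```

Emit:
{"fn": "jog_arm", "kwargs": {
  "offset": [
    [0, 0, 0],
    [0, 0, 0],
    [0, 0, 0]
  ],
  "delta_rot": [
    [0, 0, 0],
    [0, 0, 0],
    [0, 0, 0]
  ]
}}

```text
time_s: 1.9
position: [0.4995, -0.0011, 0.2601]
eef_rot: [0.0, 0.993, 0.12, -0.0]
wrist_force: [0.6, 0.6, 0.2]
finger_gap: 0.0876
grip_force: 0.0
```

```bash
python3 - <<'E'
from h import *
s=env.read_state(); print(s['position'],s['q'])
c,im=save('wrist','pics/w1.png'); print(c)
np.save('w1.npy',c,allow_pickle=True)
E
```

```text
[ 0.4994503  -0.00110011  0.26009782] [-6.99984098e-02 -1.54869640e-01  1.35839778e+00 -4.71806579e-04
  1.93878388e+00  1.25963907e+00]
{'vfov': 66.21444856906123, 'cx': 320.9816451493604, 'cy': 195.90174012817354, 'k1': -0.03995692660043876, 'origin': array([0.56625859, 0.01459502, 0.44773079]), 'rotation': array([ 0.10078543,  0.78064383, -0.61174595, -0.07876806])}
```

View pics/w1.png

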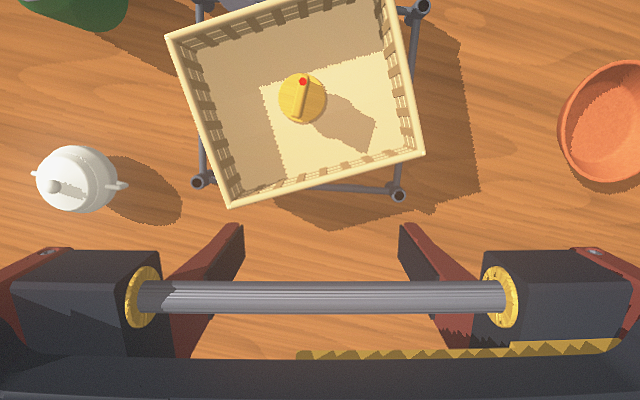

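The wrist view shows near-rim corners at (230,206) and (424,154), left far corner (166,36), red dot (303,81), wing's other end about (296,117).

```bash
python3 - <<'E'
from h import *
c=np.load('w1.npy',allow_pickle=True).item(); t=env.get_calibration('top')
k=150/400 # zoom scale of crop, same both axes .375
z=lambda x,y:(225+x*.375,130+y*.375)
for n,a,b in[('near L',(230,206),z(138,325)),('near R',(424,154),z(356,193)),('farL',(166,36),z(36,145)),('dot',(303,81),z(195,150)),('wing end',(296,117),z(195,192))]:
    print(n,tri([(c,*a),(t,*b)]).round(4), atz(c,*a,.104).round(4),atz(c,*a,.111).round(4))
print('flange',atz(c,302,98,.078))
for u,v in[(201,183),(399,195),(422,6)]: print('socket',atz(c,u,v,.045).round(4))
E
```

```text
near L [0.4378 0.0962 0.0942] [0.4413 0.0936 0.104 ] [0.4439 0.092  0.111 ]
near R [ 0.5543 -0.1056  0.1114] [ 0.5537 -0.1079  0.104 ] [ 0.554  -0.1054  0.111 ]
farL [0.6077 0.1924 0.1002] [0.607  0.1904 0.104 ] [0.6062 0.1868 0.111 ]
dot [0.5949 0.0407 0.1231] [0.5965 0.0416 0.104 ] [0.5959 0.041  0.111 ]
wing end [0.5586 0.0414 0.1079] [0.5584 0.0406 0.104 ] [0.5586 0.04   0.111 ]
flange [0.58033707 0.04050471 0.078     ]
socket [0.4425 0.1509 0.045 ]
socket [ 0.4903 -0.1135  0.045 ]
socket [ 0.7191 -0.0716  0.045 ]
```

Emit:
{"fn": "jog_arm", "kwargs": {
  "offset": [
    [0, 0, 0],
    [0, 0, 0],
    [0, 0, 0],
    [0, 0, 0],
    [0, 0, 0]
  ],
  "delta_rot": [
    [0, 0, -1],
    [0, 0, -1],
    [0, 0, -1],
    [0, 0, -1],
    [0, 0, -1]
  ],
  "gripper": 0.45
}}

```text
time_s: 2.45
position: [0.4994, -0.0018, 0.2606]
eef_rot: [0.0, 0.949, 0.316, 0.0]
wrist_force: [0.0, 0.5, -0.1]
finger_gap: 0.0516
grip_force: 0.0
```

Emit:
{"fn": "jog_arm", "kwargs": {
  "offset": [
    [0, 0, 0],
    [0, 0, 0],
    [0, 0, 0],
    [0, 0, 0],
    [0, 0, 0]
  ],
  "delta_rot": [
    [0, 0, -1],
    [0, 0, -1],
    [0, 0, -1],
    [0, 0, -1],
    [0, 0, -1]
  ]
}}

```text
time_s: 2.95
position: [0.4994, -0.0019, 0.2606]
eef_rot: [0.0, 0.867, 0.498, 0.0]
wrist_force: [0.6, -0.3, -0.5]
finger_gap: 0.0484
grip_force: 0.0
```

Emit:
{"fn": "jog_arm", "kwargs": {
  "offset": [
    [0, 0, 0],
    [0, 0, 0],
    [0, 0, 0],
    [0, 0, 0],
    [0, 0, 0]
  ],
  "delta_rot": [
    [0, 0, -1],
    [0, 0, -1],
    [0, 0, -1],
    [0, 0, -1],
    [0, 0, -1]
  ]
}}

```text
time_s: 3.45
position: [0.4994, -0.0019, 0.2606]
eef_rot: [0.0, 0.751, 0.66, 0.0]
wrist_force: [0.3, 0.1, -0.5]
finger_gap: 0.0482
grip_force: 0.0
```

Emit:
{"fn": "jog_arm", "kwargs": {
  "offset": [
    [0, 0, 0],
    [0, 0, 0],
    [0, 0, 0],
    [0, 0, 0],
    [0, 0, 0]
  ],
  "delta_rot": [
    [0, 0, -1],
    [0, 0, -1],
    [0, 0, -1],
    [0, 0, -1],
    [0, 0, -1]
  ]
}}

```text
time_s: 3.95
position: [0.4993, -0.0019, 0.2607]
eef_rot: [0.0, 0.605, 0.796, 0.0]
wrist_force: [-0.2, 0.9, -0.7]
finger_gap: 0.0482
grip_force: 0.0
```

Emit:
{"fn": "jog_arm", "kwargs": {
  "offset": [
    [0, 0, 0],
    [0, 0, 0],
    [0, 0, 0],
    [-0.07, -0.08, 0.6],
    [0, 0, 0.6]
  ],
  "delta_rot": [
    [0, 0, -1],
    [0, 0, -1],
    [0, 0, -1],
    [0, 0, 0],
    [0, 0, 0]
  ]
}}

```text
time_s: 4.45
position: [0.4981, -0.0072, 0.201]
eef_rot: [0.002, 0.507, 0.862, 0.001]
wrist_force: [-0.5, -0.5, -0.1]
finger_gap: 0.0483
grip_force: 0.0
```

Emit:
{"fn": "jog_arm", "kwargs": {
  "offset": [
    [0, 0, 0],
    [0, 0, 0]
  ],
  "delta_rot": [
    [0, 0, 0],
    [0, 0, 0]
  ]
}}

```text
time_s: 4.65
position: [0.4976, -0.0062, 0.2008]
eef_rot: [-0.0, 0.506, 0.862, -0.0]
wrist_force: [-0.2, -1.2, 0.3]
finger_gap: 0.0481
grip_force: 0.0
```

```bash
python3 - <<'E'
from h import *
s=env.read_state(); print(s['position'],s['q'])
w,x,y,z=s['eef_rot']; print(Rot.from_quat([x,y,z,w]).as_matrix().round(3))
c,im=save('wrist','pics/w2.png'); np.save('w2.npy',c,allow_pickle=True)
E
```

```text
[ 0.49756168 -0.00624611  0.20083518] [-8.09098364e-02 -1.82965655e-01  1.48904625e+00 -3.29974576e-05
  1.83595458e+00 -5.90144500e-01]
[[-0.488  0.873 -0.   ]
 [ 0.873  0.488  0.   ]
 [ 0.    -0.    -1.   ]]
```

View pics/w2.png

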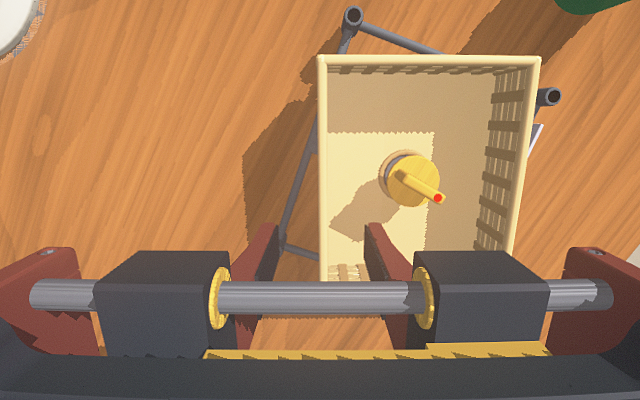

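The wall's rim runs vertically at column ~322, midway between the fingers (280–366): aligned. Descend and pinch.

Emit:
{"fn": "jog_arm", "kwargs": {
  "offset": [
    [0, 0, 0.63],
    [0, 0, 0.63],
    [0, 0, 0.63],
    [0, 0, 0.63],
    [0, 0, 0]
  ],
  "delta_rot": [
    [0, 0, 0],
    [0, 0, 0],
    [0, 0, 0],
    [0, 0, 0],
    [0, 0, 0]
  ]
}}

```text
time_s: 5.2
position: [0.4964, -0.0054, 0.0718]
eef_rot: [-0.002, 0.506, 0.863, -0.001]
wrist_force: [1.0, 0.1, 0.2]
finger_gap: 0.0481
grip_force: 0.0
```

Emit:
{"fn": "jog_arm", "kwargs": {
  "offset": [
    [0, 0, 0],
    [0, 0, 0],
    [0, 0, 0],
    [0, 0, 0],
    [0, 0, 0]
  ],
  "delta_rot": [
    [0, 0, 0],
    [0, 0, 0],
    [0, 0, 0],
    [0, 0, 0],
    [0, 0, 0]
  ],
  "gripper": 1
}}

```text
time_s: 5.7
position: [0.4985, -0.0053, 0.0753]
eef_rot: [0.001, 0.505, 0.863, 0.0]
wrist_force: [-0.6, -0.5, 1.0]
finger_gap: 0.0118
grip_force: 0.0
```

Emit:
{"fn": "jog_arm", "kwargs": {
  "offset": [
    [0, 0, 0],
    [0, 0, 0],
    [0, 0, 0]
  ],
  "delta_rot": [
    [0, 0, 0],
    [0, 0, 0],
    [0, 0, 0]
  ]
}}

```text
time_s: 6.0
position: [0.4985, -0.0053, 0.0751]
eef_rot: [0.001, 0.505, 0.863, 0.0]
wrist_force: [-0.3, 0.0, 4.0]
finger_gap: 0.0084
grip_force: 30.0
```

Emit:
{"fn": "jog_arm", "kwargs": {
  "offset": [
    [0.067, 0.001, 0],
    [0.067, 0.001, 0],
    [0.067, 0.001, 0],
    [0.067, 0.001, 0],
    [0.067, 0.001, 0]
  ],
  "delta_rot": [
    [0, 0, 0.438],
    [0, 0, 0.438],
    [0, 0, 0.438],
    [0, 0, 0.438],
    [0, 0, 0.438]
  ]
}}

```text
time_s: 6.5
position: [0.4916, 0.0097, 0.0751]
eef_rot: [0.001, 0.58, 0.815, 0.0]
wrist_force: [0.0, -1.3, 3.5]
finger_gap: 0.0083
grip_force: 30.1
```

Emit:
{"fn": "jog_arm", "kwargs": {
  "offset": [
    [0.067, 0.001, 0],
    [0.067, 0.001, 0],
    [0.067, 0.001, 0],
    [0, 0, 0],
    [0, 0, 0]
  ],
  "delta_rot": [
    [0, 0, 0.438],
    [0, 0, 0.438],
    [0, 0, 0.438],
    [0, 0, 0],
    [0, 0, 0]
  ]
}}

```text
time_s: 7.0
position: [0.4886, 0.0198, 0.075]
eef_rot: [0.0, 0.62, 0.784, 0.001]
wrist_force: [-0.4, 1.8, 5.1]
finger_gap: 0.0081
grip_force: 30.0
```

Emit:
{"fn": "jog_arm", "kwargs": {
  "offset": [
    [0.067, 0.001, 0],
    [0, 0, 0],
    [0, 0, 0]
  ],
  "delta_rot": [
    [0, 0, 0.438],
    [0, 0, 0],
    [0, 0, 0]
  ]
}}

```text
time_s: 7.3
position: [0.4879, 0.0228, 0.075]
eef_rot: [0.0, 0.634, 0.773, 0.0]
wrist_force: [-0.3, -0.1, 5.1]
finger_gap: 0.0085
grip_force: 30.0
```

Emit:
{"fn": "jog_arm", "kwargs": {
  "offset": [
    [0.04, 0, 0],
    [0, 0, 0],
    [0, 0, 0]
  ],
  "delta_rot": [
    [0, 0, 0.26],
    [0, 0, 0],
    [0, 0, 0]
  ]
}}

```text
time_s: 7.6
position: [0.4876, 0.0245, 0.075]
eef_rot: [0.0, 0.642, 0.766, 0.0]
wrist_force: [-0.7, -0.3, 4.8]
finger_gap: 0.0082
grip_force: 30.1
```

```bash
python3 - <<'E'
from h import *
s=env.read_state(); print(s['position'],s['wrist_force'],s['ft_torque'])
a=save('top','pics/t3.png')[1][130:265,225:375,::-1]; b=save('wrist','pics/w3.png')[1][:,:,::-1]
a=cv2.resize(a,(400,360),interpolation=3); b=cv2.resize(b,(400,250)); b=cv2.copyMakeBorder(b,0,110,0,0,0)
cv2.imwrite('pics/z3.png',np.hstack([a,b]))
E
```

```text
[0.48757372 0.0245233  0.07502637] [-0.68860699 -0.28894797  4.84734754] [-0.06414383 -0.06864031  0.1623233 ]
```

View pics/z3.png

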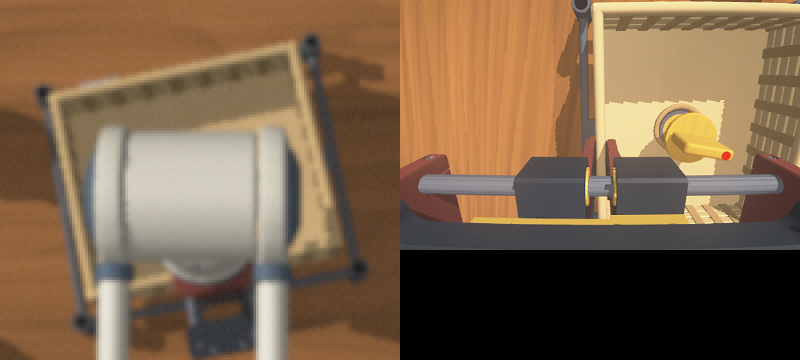

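Nearly square (basket's far edge runs just before the bracket); no bracket contact force yet, so small steps on.

Emit:
{"fn": "jog_arm", "kwargs": {
  "offset": [
    [0.038, 0, 0],
    [0, 0, 0]
  ],
  "delta_rot": [
    [0, 0, 0.25],
    [0, 0, 0]
  ]
}}

```text
time_s: 7.9
position: [0.4872, 0.0263, 0.075]
eef_rot: [0.001, 0.65, 0.76, 0.0]
wrist_force: [-0.3, -0.7, 5.8]
finger_gap: 0.0085
grip_force: 30.1
```

Emit:
{"fn": "jog_arm", "kwargs": {
  "offset": [
    [0.038, 0, 0],
    [0, 0, 0]
  ],
  "delta_rot": [
    [0, 0, 0.25],
    [0, 0, 0]
  ]
}}

```text
time_s: 8.1
position: [0.487, 0.0271, 0.075]
eef_rot: [0.001, 0.658, 0.753, -0.001]
wrist_force: [-0.2, -4.3, 4.6]
finger_gap: 0.0083
grip_force: 30.2
```

```bash
python3 - <<'E'
from h import *
s=env.read_state(); print(s['position'],s['wrist_force'],s['ft_torque'])
E
```

```text
[0.48700839 0.027107   0.07502244] [-0.24816316 -4.28836102  4.56509614] [-0.84540203 -0.06928501  0.32168687]
```

Emit:
{"fn": "jog_arm", "kwargs": {
  "offset": [
    [0.03, 0, 0],
    [0, 0, 0],
    [0, 0, 0],
    [0, 0, 0]
  ],
  "delta_rot": [
    [0, 0, 0.15],
    [0, 0, 0],
    [0, 0, 0],
    [0, 0, 0]
  ]
}}

```text
time_s: 8.5
position: [0.4869, 0.0272, 0.075]
eef_rot: [0.002, 0.663, 0.749, -0.001]
wrist_force: [0.1, -8.9, 4.6]
finger_gap: 0.0083
grip_force: 30.4
```

Emit:
{"fn": "jog_arm", "kwargs": {
  "offset": [
    [0, 0, 0],
    [0, 0, 0],
    [0, 0, 0],
    [0, 0, 0]
  ],
  "delta_rot": [
    [0, 0, 0],
    [0, 0, 0],
    [0, 0, 0],
    [0, 0, 0]
  ],
  "gripper": 0.5
}}

```text
time_s: 8.9
position: [0.4861, 0.0302, 0.0738]
eef_rot: [-0.0, 0.662, 0.749, -0.0]
wrist_force: [-0.4, 0.0, -0.3]
finger_gap: 0.0367
grip_force: 0.0
```

Emit:
{"fn": "jog_arm", "kwargs": {
  "offset": [
    [0, 0, -0.8],
    [0, 0, -0.8],
    [0, 0, -0.8],
    [0, 0, 0],
    [0, 0, 0]
  ],
  "delta_rot": [
    [0, 0, 0],
    [0, 0, 0],
    [0, 0, 0],
    [0, 0, 0],
    [0, 0, 0]
  ]
}}

```text
time_s: 9.4
position: [0.4868, 0.0302, 0.1951]
eef_rot: [0.001, 0.662, 0.749, 0.001]
wrist_force: [0.7, -0.4, -0.2]
finger_gap: 0.0443
grip_force: 0.0
```

```bash
python3 - <<'E'
from h import *
s=env.read_state(); print(s['position'],s['q'])
c,im=save('wrist','pics/w4.png'); np.save('w4.npy',c,allow_pickle=True)
E
```

```text
[0.48684752 0.03015565 0.19507492] [-7.98028152e-03 -2.13086175e-01  1.52546013e+00  1.09697880e-04
  1.82743415e+00 -1.31155472e-01]
```

View pics/w4.png

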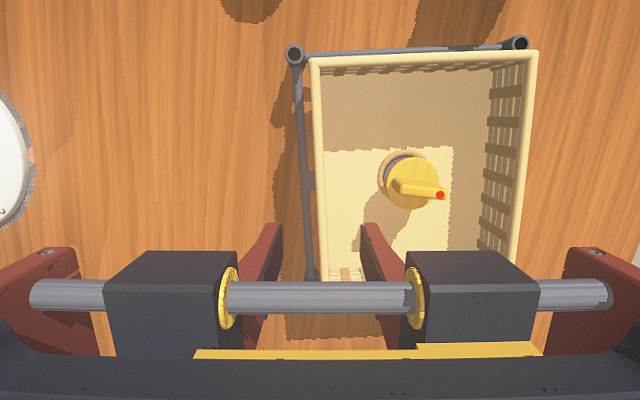

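Basket's left wall corners now (313,60)–(322,280), far corners (313,60),(538,52); sockets (294,54),(521,43); dot (440,196), wing inner end about (393,187).

```bash
python3 - <<'E'
from h import *
c=np.load('w4.npy',allow_pickle=True).item(); c1=np.load('w1.npy',allow_pickle=True).item(); c2=np.load('w2.npy',allow_pickle=True).item()
yaw=lambda a,b:np.arctan2(*(b-a)[[1,0]])
print('basket x', yaw(atz(c,313,60,.104),atz(c,538,52,.104)))
print('basket y', yaw(atz(c,322,280,.104),atz(c,313,60,.104))+np.pi/2)
print('tier x', yaw(atz(c,294,54,.034),atz(c,521,43,.034)),yaw(atz(c1,399,195,.034),atz(c1,422,6,.034)))
print('sock tri',tri([(c,294,54),(c1,399,195)]),tri([(c,521,43),(c1,422,6)]))
print('dot',atz(c,440,196,.111),tri([(c,440,196),(c1,303,81),(c2,438,198)]))
print('dots',atz(c1,303,81,.111),atz(c2,438,198,.111))
# flange centres: fit gold blob
for f,cc in(('w1',c1),('w2',c2),('w4',c)):
    im=cv2.imread(f'pics/{f}.png'); h=cv2.cvtColor(im,cv2.COLOR_BGR2HSV)
    m=((h[...,0]>17)&(h[...,0]<30)&(h[...,1]>165)&(h[...,2]>90)).astype('uint8'); m[230:]=0
    n,l,st,ce=cv2.connectedComponentsWithStats(m); i=1+st[1:,4].argmax(); p,s,a=cv2.fitEllipse(max(cv2.findContours((l==i).astype('uint8'),0,1)[0],key=len))
    print(f,st[i],ce[i].round(1),np.round(p,1),np.round(s,1),atz(cc,*p,.076).round(4))
    r=(((h[...,0]<6)|(h[...,0]>174))&(h[...,1]>200)&(h[...,2]>150)).astype('uint8');r[230:]=0;r[:, :240]=0;r[:,470:]=0
    ys,xs=np.nonzero(r);print('red',xs.mean(),ys.mean(),len(xs))
E
```

```text
basket x 0.16949752378596114
basket y 3.302879467560261
tier x 0.17982895323216871 0.18128430334729254
sock tri [0.54219546 0.05742464 0.56369763] [0.48500132 0.05111293 0.49127478]
dot [0.59604437 0.04056374 0.111     ] [0.59568688 0.04116314 0.11217546]
dots [0.59588691 0.04101678 0.111     ] [0.59630561 0.04170545 0.111     ]Traceback (most recent call last):
  File "<stdin>", line 14, in <module>
cv2.error: OpenCV(4.12.0) /io/opencv/modules/imgproc/src/shapedescr.cpp:361: error: (-201:Incorrect size of input array) There should be at least 5 points to fit the ellipse in function 'fitEllipseNoDirect'
```

Emit:
{"fn": "jog_arm", "kwargs": {
  "offset": [
    [0, 0, 0],
    [0, 0, 0],
    [0, 0, 0],
    [0, 0, 0],
    [0, 0, 0]
  ],
  "delta_rot": [
    [0, 0, 1],
    [0, 0, 1],
    [0, 0, 1],
    [0, 0, 1],
    [0, 0, 1]
  ],
  "gripper": 0.5
}}

```text
time_s: 9.95
position: [0.4855, 0.0301, 0.1917]
eef_rot: [-0.001, 0.799, 0.601, -0.002]
wrist_force: [-0.2, -0.2, 0.7]
finger_gap: 0.0439
grip_force: 0.0
```

Emit:
{"fn": "jog_arm", "kwargs": {
  "offset": [
    [0, 0, 0],
    [0, 0, 0],
    [0, 0, 0],
    [0, 0, 0],
    [0, 0, 0]
  ],
  "delta_rot": [
    [0, 0, 1],
    [0, 0, 1],
    [0, 0, 1],
    [0, 0, 1],
    [0, 0, 1]
  ]
}}

```text
time_s: 10.45
position: [0.4855, 0.0301, 0.1917]
eef_rot: [-0.001, 0.902, 0.431, -0.002]
wrist_force: [0.2, -0.5, -0.9]
finger_gap: 0.0438
grip_force: 0.0
```

Emit:
{"fn": "jog_arm", "kwargs": {
  "offset": [
    [0, 0, 0],
    [0, 0, 0],
    [0, 0, 0],
    [0, 0, 0],
    [0, 0, 0]
  ],
  "delta_rot": [
    [0, 0, 1],
    [0, 0, 1],
    [0, 0, 1],
    [0, 0, 1],
    [0, 0, 1]
  ]
}}

```text
time_s: 10.95
position: [0.4855, 0.0301, 0.1917]
eef_rot: [-0.001, 0.97, 0.243, -0.002]
wrist_force: [-0.9, -0.1, 0.4]
finger_gap: 0.0439
grip_force: 0.0
```

Emit:
{"fn": "jog_arm", "kwargs": {
  "offset": [
    [0, 0, 0],
    [0, 0, 0],
    [0, 0, 0],
    [0, 0, 0],
    [0, 0, 0]
  ],
  "delta_rot": [
    [0, 0, 1],
    [0, 0, 1],
    [0, 0, 1],
    [0, 0, 1],
    [0, 0, 1]
  ]
}}

```text
time_s: 11.45
position: [0.4855, 0.0301, 0.1917]
eef_rot: [-0.0, 0.999, 0.045, -0.002]
wrist_force: [0.5, -0.6, -0.5]
finger_gap: 0.0439
grip_force: 0.0
```

Emit:
{"fn": "jog_arm", "kwargs": {
  "offset": [
    [0, 0, 0],
    [0.93, -0.09, 0],
    [0.93, -0.09, 0],
    [0, 0, 0],
    [0, 0, 0]
  ],
  "delta_rot": [
    [0, 0, 1],
    [0, 0, 0],
    [0, 0, 0],
    [0, 0, 0],
    [0, 0, 0]
  ]
}}

```text
time_s: 11.95
position: [0.5786, 0.0404, 0.19]
eef_rot: [-0.0, 1.0, 0.007, -0.004]
wrist_force: [-0.2, 0.2, 0.7]
finger_gap: 0.044
grip_force: 0.0
```

```bash
python3 - <<'E'
from h import *
s=env.read_state(); print(s['position'],s['q'],s['eef_rot'])
c,im=save('wrist','pics/w5.png'); np.save('w5.npy',c,allow_pickle=True)
E
```

```text
[0.57859768 0.04038796 0.19002231] [1.10150870e-02 4.34127679e-02 1.29220637e+00 3.38561028e-05
 1.81361582e+00 1.56786500e+00] [-1.00218514e-06  9.99968359e-01  6.97710564e-03 -3.82117773e-03]
```

View pics/w5.png

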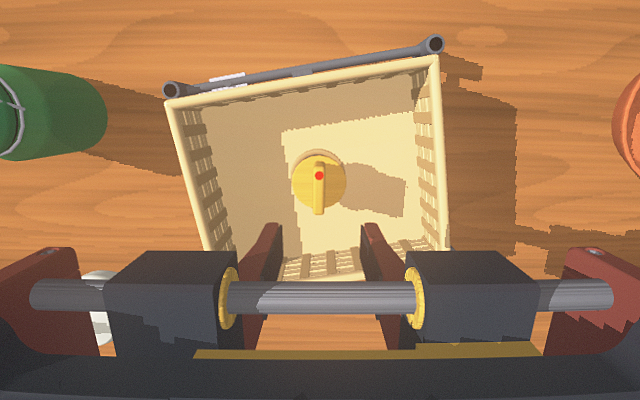

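Dot (319,175) and the other wing end (319,212) line up between the fingers (column ~321). Check centring.

```bash
python3 - <<'E'
from h import *
c=np.load('w5.npy',allow_pickle=True).item(); print(c['origin'],c['rotation'])
im=cv2.imread('pics/w5.png'); print(im[155:216:2,319].tolist())
for u,v in[(319,175),(319,165),(319,213)]: print(atz(c,u,v,.112).round(4))
f=lambda r:[ (x) for x in range(270,370) if 0]
for z in(.076,): print([atz(c,u,v,z).round(4) for u,v in((291,182),(347,182))])
E
```

```text
[0.64868799 0.04058412 0.37716248] [ 0.09358857  0.70599423 -0.69594327 -0.09206683]
[[88, 167, 222], [98, 218, 246], [94, 215, 245], [81, 160, 214], [77, 148, 197], [77, 144, 192], [90, 197, 240], [98, 218, 244], [64, 118, 244], [40, 71, 244], [33, 67, 244], [41, 70, 244], [49, 91, 244], [104, 219, 243], [96, 210, 243], [98, 210, 243], [100, 211, 244], [95, 207, 243], [95, 208, 243], [99, 208, 243], [92, 208, 242], [92, 204, 242], [91, 204, 242], [91, 203, 242], [93, 203, 241], [95, 204, 241], [88, 200, 240], [93, 203, 241], [96, 202, 240], [84, 186, 234], [150, 217, 242]]
[0.5962 0.0415 0.112 ]
[0.6051 0.0416 0.112 ]
[0.5611 0.0411 0.112 ]
[array([0.5815, 0.0697, 0.076 ]), array([0.5824, 0.0134, 0.076 ])]
```

Emit:
{"fn": "jog_arm", "kwargs": {
  "offset": [
    [0.04, -0.016, 0.5],
    [0, 0, 0.55],
    [0, 0, 0.55],
    [0, 0, 0.54],
    [0, 0, 0]
  ],
  "delta_rot": [
    [0, 0, 0],
    [0, 0, 0],
    [0, 0, 0],
    [0, 0, 0],
    [0, 0, 0]
  ]
}}

```text
time_s: 12.5
position: [0.5779, 0.041, 0.084]
eef_rot: [0.0, 1.0, 0.007, -0.003]
wrist_force: [-0.5, 0.1, -0.1]
finger_gap: 0.0438
grip_force: 0.0
```

Emit:
{"fn": "jog_arm", "kwargs": {
  "offset": [
    [0, 0, 0],
    [0, 0, 0],
    [0, 0, 0],
    [0, 0, 0],
    [0, 0, 0]
  ],
  "delta_rot": [
    [0, 0, 0],
    [0, 0, 0],
    [0, 0, 0],
    [0, 0, 0],
    [0, 0, 0]
  ],
  "gripper": 0.847
}}

```text
time_s: 13.0
position: [0.5817, 0.0411, 0.0882]
eef_rot: [-0.0, 1.0, 0.007, 0.001]
wrist_force: [-0.2, 0.4, -1.1]
finger_gap: 0.0138
grip_force: 0.0
```

```bash
cat > red.py <<'E'
from h import *
import sys
s=env.read_state(); c,im=save('wrist',f'pics/{sys.argv[1]}.png')
h=cv2.cvtColor(im,cv2.COLOR_RGB2HSV)
m=((h[...,0]<9)|(h[...,0]>174))&(h[...,1]>195)&(h[...,2]>170); m[:,:240]=0; m[:,400:]=0
ys,xs=np.nonzero(m); q=s['eef_rot']
print(s['time_s'],s['position'].round(4),'yaw',round(2*np.arctan2(q[2],q[1]),3),'q6',s['q'][5].round(3),'gap',s['finger_gap'],s['wrist_force'].round(1),'red',len(xs),xs.mean() if len(xs) else 0,ys.mean() if len(xs) else 0)
E
python3 red.py w6
```

```text
13.0 [0.5817 0.0411 0.0882] yaw 0.014 q6 1.569 gap 0.013800230623592534 [-0.2  0.4 -1.1] red 136 318.8235294117647 214.8014705882353
```

View pics/w6.png

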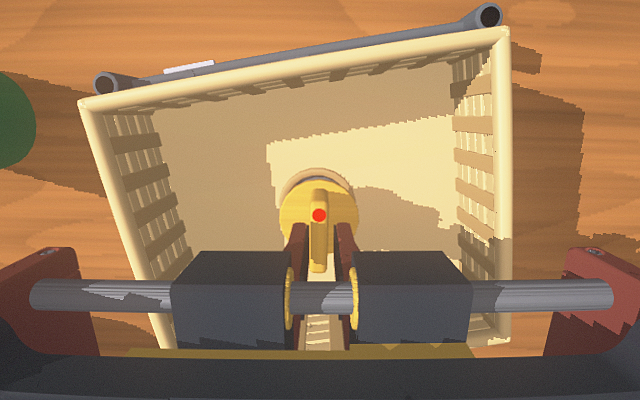

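Dot clearly visible at (319,215), wing between the fingers. Lower 4 mm, then start back-turning.

Emit:
{"fn": "jog_arm", "kwargs": {
  "offset": [
    [0, 0, 0.08],
    [0, 0, 0],
    [0, 0, 0]
  ],
  "delta_rot": [
    [0, 0, 0],
    [0, 0, 0],
    [0, 0, 0]
  ]
}}

```text
time_s: 13.35
position: [0.5812, 0.0413, 0.083]
eef_rot: [-0.0, 1.0, 0.007, -0.0]
wrist_force: [0.1, 0.9, -0.9]
finger_gap: 0.0136
grip_force: 0.5
```

```bash
python3 red.py w7; python3 - <<'E'
from h import *
c=env.get_calibration('wrist'); 
a=atz(c,318.8,216,.112); print(a); b=[atz(c,318.8,v,.106)[0] for v in range(205,225)]; print(205+np.interp(-a[0],-np.array(b),range(20)))
E
```

```text
13.35 [0.5812 0.0413 0.083 ] yaw 0.014 q6 1.569 gap 0.013610876851752515 [ 0.1  0.9 -0.9] red 144 319.09027777777777 217.0
[0.5970331 0.0418677 0.112    ]
212.62615780473763
```

Emit:
{"fn": "jog_arm", "kwargs": {
  "offset": [
    [0, 0, 0],
    [0, 0, 0],
    [0, 0, 0],
    [0, 0, 0],
    [0, 0, 0]
  ],
  "delta_rot": [
    [0, 0, -1],
    [0, 0, -1],
    [0, 0, -1],
    [0, 0, -1],
    [0, 0, -1]
  ]
}}

```text
time_s: 13.9
position: [0.5813, 0.0418, 0.0832]
eef_rot: [-0.001, 0.978, 0.207, 0.0]
wrist_force: [0.5, 3.1, 0.1]
finger_gap: 0.0138
grip_force: 1.3
```

```bash
python3 red.py w8
```

```text
13.9 [0.5813 0.0418 0.0832] yaw 0.417 q6 1.166 gap 0.013847839552653809 [0.5 3.1 0.1] red 144 322.90277777777777 216.64583333333334
```

Emit:
{"fn": "jog_arm", "kwargs": {
  "offset": [
    [0, 0, 0],
    [0, 0, 0],
    [0, 0, 0]
  ],
  "delta_rot": [
    [0, 0, -1],
    [0, 0, -1],
    [0, 0, -1]
  ]
}}

```text
time_s: 14.25
position: [0.5812, 0.0418, 0.0834]
eef_rot: [-0.001, 0.947, 0.322, 0.0]
wrist_force: [-1.8, 2.2, -0.7]
finger_gap: 0.0135
grip_force: 1.1
```

```bash
python3 red.py w9
```

```text
14.25 [0.5812 0.0418 0.0834] yaw 0.656 q6 0.928 gap 0.013474582686542584 [-1.8  2.2 -0.7] red 146 323.1164383561644 216.04794520547946
```

Emit:
{"fn": "jog_arm", "kwargs": {
  "offset": [
    [0.012, -0.016, 0],
    [0, 0, 0],
    [0, 0, 0]
  ],
  "delta_rot": [
    [0, 0, -1],
    [0, 0, -1],
    [0, 0, -1]
  ],
  "gripper": 0.84
}}

```text
time_s: 14.6
position: [0.5812, 0.0422, 0.0836]
eef_rot: [-0.0, 0.902, 0.432, -0.0]
wrist_force: [-0.1, 2.1, 1.6]
finger_gap: 0.0142
grip_force: 2.6
```

```bash
python3 red.py w10
```

```text
14.6 [0.5812 0.0422 0.0836] yaw 0.894 q6 0.691 gap 0.014208643659655925 [-0.1  2.1  1.6] red 145 325.8344827586207 216.83448275862068
```

Emit:
{"fn": "jog_arm", "kwargs": {
  "offset": [
    [0, 0, 0],
    [0, 0, 0],
    [0, 0, 0]
  ],
  "delta_rot": [
    [0, 0, -1],
    [0, 0, -1],
    [0, 0, -1]
  ]
}}

```text
time_s: 14.95
position: [0.5812, 0.0421, 0.0837]
eef_rot: [-0.0, 0.844, 0.537, 0.0]
wrist_force: [-0.9, 1.0, 1.8]
finger_gap: 0.0138
grip_force: 3.2
```

```bash
python3 red.py w11
```

```text
14.95 [0.5812 0.0421 0.0837] yaw 1.133 q6 0.452 gap 0.013823854453259406 [-0.9  1.   1.8] red 147 326.04761904761904 216.58503401360545
```

Emit:
{"fn": "jog_arm", "kwargs": {
  "offset": [
    [0, 0, 0],
    [0, 0, 0],
    [0, 0, 0]
  ],
  "delta_rot": [
    [0, 0, -1],
    [0, 0, -1],
    [0, 0, -1]
  ]
}}

```text
time_s: 15.3
position: [0.5812, 0.042, 0.0837]
eef_rot: [0.0, 0.774, 0.633, -0.0]
wrist_force: [-1.3, 0.6, 3.0]
finger_gap: 0.0143
grip_force: 3.9
```

```bash
python3 red.py w12
```

```text
15.3 [0.5812 0.042  0.0837] yaw 1.372 q6 0.213 gap 0.014258497374104437 [-1.3  0.6  3. ] red 148 326.43243243243245 216.0608108108108
```

Emit:
{"fn": "jog_arm", "kwargs": {
  "offset": [
    [0, -0.012, 0],
    [0, 0, 0]
  ],
  "delta_rot": [
    [0, 0, 0],
    [0, 0, 0]
  ],
  "gripper": 0.8
}}

```text
time_s: 15.55
position: [0.5806, 0.0419, 0.0831]
eef_rot: [0.0, 0.775, 0.633, -0.0]
wrist_force: [0.8, 0.1, 0.5]
finger_gap: 0.0176
grip_force: 0.0
```

```bash
python3 red.py w13
```

```text
15.55 [0.5806 0.0419 0.0831] yaw 1.37 q6 0.215 gap 0.01762983549879562 [0.8 0.1 0.5] red 149 326.3758389261745 216.38255033557047
```

Emit:
{"fn": "jog_arm", "kwargs": {
  "offset": [
    [0, 0, 0],
    [0, 0, 0],
    [0, 0, 0]
  ],
  "delta_rot": [
    [0, 0, -1],
    [0, 0, -1],
    [0, 0, -1]
  ],
  "gripper": 0.82
}}

```text
time_s: 15.9
position: [0.5806, 0.042, 0.0831]
eef_rot: [-0.0, 0.691, 0.722, -0.0]
wrist_force: [0.6, -0.2, 0.6]
finger_gap: 0.0156
grip_force: 0.0
```

```bash
python3 red.py w14
```

```text
15.9 [0.5806 0.042  0.0831] yaw 1.614 q6 -0.03 gap 0.015566523861129033 [ 0.6 -0.2  0.6] red 137 328.11678832116786 213.6934306569343
```

Emit:
{"fn": "jog_arm", "kwargs": {
  "offset": [
    [0, 0, 0],
    [0, 0, 0],
    [0, 0, 0]
  ],
  "delta_rot": [
    [0, 0, 0],
    [0, 0, 0],
    [0, 0, 0]
  ]
}}

```text
time_s: 16.25
position: [0.5807, 0.0422, 0.0833]
eef_rot: [-0.0, 0.692, 0.722, -0.0]
wrist_force: [0.0, -0.4, 0.3]
finger_gap: 0.0155
grip_force: 0.0
```

```bash
python3 red.py w15; python3 - <<'E'
from h import *
c=env.get_calibration('wrist'); s=env.read_state()
for n,z,u,v in(('undropped .112',.112,328.1,213.7),('dropped .106',.106,328.1,213.7),('dropped .108',.108,328.1,213.7)):
    p=atz(c,u,v,z); d=p[:2]-[.5805,.0415]; print(n,p.round(4),np.hypot(*d),np.arctan2(d[1],d[0]))
E
python3 - <<'E'
import cv2,numpy as np
a=[cv2.imread(f'pics/{n}.png')[150:290,250:400] for n in('w13','w14')]
cv2.imwrite('pics/z4.png',cv2.resize(np.hstack(a),(800,373),interpolation=3))
E
```

```text
16.25 [0.5807 0.0422 0.0833] yaw 1.612 q6 -0.027 gap 0.015542460094708895 [ 0.  -0.4  0.3] red 141 328.06382978723406 213.93617021276594
undropped .112 [0.5838 0.0587 0.112 ] 0.017506525041484672 1.3828853445825238
dropped .106 [0.584  0.0568 0.106 ] 0.015657892961014226 1.3458765204399772
dropped .108 [0.5839 0.0574 0.108 ] 0.016271540416766764 1.3591464590818811
```

View pics/z4.png

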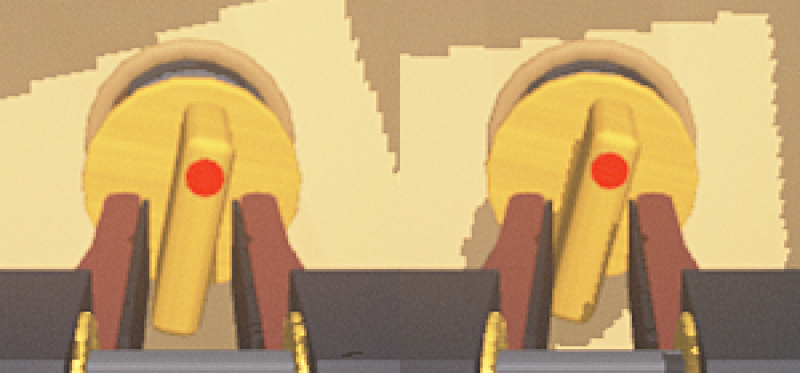

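Right half (after) shows a smaller flange and lower wing: the bolt has dropped, wing yaw ≈1.35, drop at ≈1.28. Follow it down 6 mm and turn forward.

Emit:
{"fn": "jog_arm", "kwargs": {
  "offset": [
    [0, 0, 0.06],
    [0, 0, 0.06],
    [0, 0, 0],
    [0, 0, 0],
    [0, 0, 0]
  ],
  "delta_rot": [
    [0, 0, 0],
    [0, 0, 0],
    [0, 0, 1],
    [0, 0, 1],
    [0, 0, 1]
  ]
}}

```text
time_s: 16.8
position: [0.5805, 0.0422, 0.0769]
eef_rot: [-0.0, 0.774, 0.633, -0.0]
wrist_force: [0.7, -0.3, 0.2]
finger_gap: 0.0159
grip_force: 0.0
```

```bash
python3 red.py w16
```

```text
16.8 [0.5805 0.0422 0.0769] yaw 1.37 q6 0.215 gap 0.015893718325317586 [ 0.7 -0.3  0.2] red 151 321.64900662251654 216.6158940397351
```

Emit:
{"fn": "jog_arm", "kwargs": {
  "offset": [
    [0, 0, 0],
    [0, 0, 0],
    [0, 0, 0],
    [0, 0, 0],
    [0, 0, 0]
  ],
  "delta_rot": [
    [0, 0, 1],
    [0, 0, 1],
    [0, 0, 1],
    [0, 0, 1],
    [0, 0, 1]
  ]
}}

```text
time_s: 17.35
position: [0.5807, 0.0423, 0.077]
eef_rot: [-0.0, 0.884, 0.467, 0.0]
wrist_force: [0.3, 1.4, 0.2]
finger_gap: 0.0158
grip_force: 0.9
```

Emit:
{"fn": "jog_arm", "kwargs": {
  "offset": [
    [0, 0, 0],
    [0, 0, 0],
    [0, 0, 0],
    [0, 0, 0],
    [0, 0, 0]
  ],
  "delta_rot": [
    [0, 0, 1],
    [0, 0, 1],
    [0, 0, 1],
    [0, 0, 1],
    [0, 0, 1]
  ]
}}

```text
time_s: 17.85
position: [0.5805, 0.0423, 0.0768]
eef_rot: [-0.0, 0.959, 0.282, -0.0]
wrist_force: [1.3, -0.3, -1.4]
finger_gap: 0.016
grip_force: 0.9
```

```bash
python3 red.py w17
```

```text
17.85 [0.5805 0.0423 0.0768] yaw 0.572 q6 1.013 gap 0.01603352890429026 [ 1.3 -0.3 -1.4] red 144 313.96527777777777 217.11805555555554
```

Emit:
{"fn": "jog_arm", "kwargs": {
  "offset": [
    [0, 0, 0.02],
    [0, 0, 0],
    [0, 0, 0],
    [0, 0, 0],
    [0, 0, 0]
  ],
  "delta_rot": [
    [0, 0, 1],
    [0, 0, 1],
    [0, 0, 1],
    [0, 0, 1],
    [0, 0, 1]
  ]
}}

```text
time_s: 18.4
position: [0.5806, 0.0424, 0.0763]
eef_rot: [-0.0, 0.996, 0.087, -0.0]
wrist_force: [-0.5, -0.0, 0.1]
finger_gap: 0.016
grip_force: 1.4
```

Emit:
{"fn": "jog_arm", "kwargs": {
  "offset": [
    [0, 0, 0.02],
    [0, 0, 0],
    [0, 0, 0],
    [0, 0, 0],
    [0, 0, 0]
  ],
  "delta_rot": [
    [0, 0, 1],
    [0, 0, 1],
    [0, 0, 1],
    [0, 0, 1],
    [0, 0, 1]
  ]
}}

```text
time_s: 18.9
position: [0.5806, 0.0425, 0.0753]
eef_rot: [-0.0, 0.994, -0.113, -0.0]
wrist_force: [-0.2, 0.6, 0.4]
finger_gap: 0.0157
grip_force: 2.0
```

Emit:
{"fn": "jog_arm", "kwargs": {
  "offset": [
    [0, 0, 0.02],
    [0, 0, 0],
    [0, 0, 0],
    [0, 0, 0],
    [0, 0, 0]
  ],
  "delta_rot": [
    [0, 0, 1],
    [0, 0, 1],
    [0, 0, 1],
    [0, 0, 1],
    [0, 0, 1]
  ]
}}

```text
time_s: 19.4
position: [0.581, 0.0426, 0.075]
eef_rot: [-0.0, 0.951, -0.308, 0.0]
wrist_force: [-0.4, 1.0, 2.3]
finger_gap: 0.0158
grip_force: 2.6
```

Emit:
{"fn": "jog_arm", "kwargs": {
  "offset": [
    [0, 0, 0],
    [0, 0, 0],
    [0, 0, 0],
    [0, 0, 0]
  ],
  "delta_rot": [
    [0, 0, 1],
    [0, 0, 1],
    [0, 0, 1],
    [0, 0, 0]
  ]
}}

```text
time_s: 19.8
position: [0.5809, 0.0424, 0.0747]
eef_rot: [-0.0, 0.908, -0.419, 0.0]
wrist_force: [0.7, 0.7, 1.2]
finger_gap: 0.0159
grip_force: 0.4
```

```bash
python3 red.py w18
```

```text
19.8 [0.5809 0.0424 0.0747] yaw -0.865 q6 2.45 gap 0.015930107422998954 [0.7 0.7 1.2] red 115 314.2086956521739 218.98260869565217
```

Emit:
{"fn": "jog_arm", "kwargs": {
  "offset": [
    [0, 0, 0],
    [0, 0, 0],
    [0, 0, 0],
    [0, 0, 0],
    [0, 0, 0]
  ],
  "delta_rot": [
    [0, 0, 0],
    [0, 0, 0],
    [0, 0, 0],
    [0, 0, 0],
    [0, 0, 0]
  ],
  "gripper": 0.3
}}

```text
time_s: 20.35
position: [0.5806, 0.0422, 0.0743]
eef_rot: [0.0, 0.908, -0.42, -0.0]
wrist_force: [-0.5, -0.5, 0.2]
finger_gap: 0.0523
grip_force: 0.0
```

Emit:
{"fn": "jog_arm", "kwargs": {
  "offset": [
    [0, 0, 0],
    [0, 0, 0],
    [0, 0, 0],
    [0, 0, 0],
    [0, 0, 0]
  ],
  "delta_rot": [
    [0, 0, 0],
    [0, 0, -1],
    [0, 0, -1],
    [0, 0, -1],
    [0, 0, -1]
  ]
}}

```text
time_s: 20.85
position: [0.5807, 0.0422, 0.0744]
eef_rot: [0.0, 0.963, -0.268, -0.0]
wrist_force: [-0.2, 0.4, -0.4]
finger_gap: 0.0618
grip_force: 0.0
```

Emit:
{"fn": "jog_arm", "kwargs": {
  "offset": [
    [0, 0, 0],
    [0, 0, 0],
    [0, 0, 0],
    [0, 0, 0],
    [0, 0, 0]
  ],
  "delta_rot": [
    [0, 0, -1],
    [0, 0, -1],
    [0, 0, -1],
    [0, 0, -1],
    [0, 0, -1]
  ]
}}

```text
time_s: 21.35
position: [0.5807, 0.0422, 0.0744]
eef_rot: [0.0, 0.997, -0.071, 0.0]
wrist_force: [0.1, 1.0, 0.2]
finger_gap: 0.0615
grip_force: 0.0
```

Emit:
{"fn": "jog_arm", "kwargs": {
  "offset": [
    [0, 0, 0],
    [0, 0, 0],
    [0, 0, 0],
    [0, 0, 0],
    [0, 0, 0]
  ],
  "delta_rot": [
    [0, 0, -1],
    [0, 0, -1],
    [0, 0, -1],
    [0, 0, -1],
    [0, 0, -1]
  ]
}}

```text
time_s: 21.85
position: [0.5807, 0.0422, 0.0744]
eef_rot: [-0.0, 0.992, 0.128, 0.0]
wrist_force: [-0.2, 0.5, 0.4]
finger_gap: 0.0615
grip_force: 0.0
```

Emit:
{"fn": "jog_arm", "kwargs": {
  "offset": [
    [0, 0, 0],
    [0, 0, 0],
    [0, 0, 0],
    [0, 0, 0],
    [0, 0, 0]
  ],
  "delta_rot": [
    [0, 0, -1],
    [0, 0, -1],
    [0, 0, -1],
    [0, 0, -1],
    [0, 0, -1]
  ]
}}

```text
time_s: 22.35
position: [0.5807, 0.0422, 0.0744]
eef_rot: [0.0, 0.947, 0.323, 0.0]
wrist_force: [-0.6, -0.7, 0.1]
finger_gap: 0.0616
grip_force: 0.0
```

Emit:
{"fn": "jog_arm", "kwargs": {
  "offset": [
    [0, 0, 0],
    [0, 0, 0],
    [0, 0, 0],
    [0, 0, 0],
    [0, 0, 0]
  ],
  "delta_rot": [
    [0, 0, -1],
    [0, 0, -1],
    [0, 0, -1],
    [0, 0, -1],
    [0, 0, -1]
  ]
}}

```text
time_s: 22.85
position: [0.5807, 0.0422, 0.0744]
eef_rot: [-0.0, 0.864, 0.504, -0.0]
wrist_force: [0.6, -0.6, 0.1]
finger_gap: 0.0615
grip_force: 0.0
```

Emit:
{"fn": "jog_arm", "kwargs": {
  "offset": [
    [0, 0, 0],
    [0, 0, 0],
    [0, 0, 0],
    [0, 0, 0],
    [0, 0, 0]
  ],
  "delta_rot": [
    [0, 0, -1],
    [0, 0, -1],
    [0, 0, -1],
    [0, 0, -1],
    [0, 0, -1]
  ]
}}

```text
time_s: 23.35
position: [0.5807, 0.0422, 0.0744]
eef_rot: [0.0, 0.746, 0.666, 0.0]
wrist_force: [-0.0, 0.5, -0.5]
finger_gap: 0.0615
grip_force: 0.0
```

Emit:
{"fn": "jog_arm", "kwargs": {
  "offset": [
    [0, 0, 0],
    [0, 0, 0],
    [0, 0, 0],
    [0, 0, 0],
    [0, 0, 0]
  ],
  "delta_rot": [
    [0, 0, -1],
    [0, 0, -1],
    [0, 0, -1],
    [0, 0, -1],
    [0, 0, -1]
  ]
}}

```text
time_s: 23.85
position: [0.5807, 0.0422, 0.0744]
eef_rot: [0.0, 0.599, 0.801, -0.0]
wrist_force: [-0.2, 0.3, 0.0]
finger_gap: 0.0616
grip_force: 0.0
```

Emit:
{"fn": "jog_arm", "kwargs": {
  "offset": [
    [0, 0, 0],
    [0, 0, 0],
    [0, 0, 0],
    [0, 0, 0],
    [0, 0, 0]
  ],
  "delta_rot": [
    [0, 0, -1],
    [0, 0, -1],
    [0, 0, -1],
    [0, 0, -1],
    [0, 0, -1]
  ]
}}

```text
time_s: 24.35
position: [0.5807, 0.0422, 0.0744]
eef_rot: [0.0, 0.428, 0.904, -0.0]
wrist_force: [-0.2, -0.6, 0.6]
finger_gap: 0.0613
grip_force: 0.0
```

Emit:
{"fn": "jog_arm", "kwargs": {
  "offset": [
    [0, 0, 0],
    [0, 0, 0],
    [0, 0, 0]
  ],
  "delta_rot": [
    [0, 0, -1],
    [0, 0, -1],
    [0, 0, 0]
  ]
}}

```text
time_s: 24.65
position: [0.5807, 0.0422, 0.0744]
eef_rot: [-0.0, 0.356, 0.935, -0.0]
wrist_force: [-0.2, 0.5, 0.4]
finger_gap: 0.0616
grip_force: 0.0
```

```bash
cat > wing.py <<'E'
# wing direction relative to the tool: principal axis of the bar, from a bright-top mask is unreliable; use the straight bar edges by Hough
from h import *
import sys
im=cv2.imread(f'pics/{sys.argv[1]}.png')[170:275,285:360]
g=cv2.cvtColor(im,cv2.COLOR_BGR2GRAY); e=cv2.Canny(g,40,100)
L=cv2.HoughLinesP(e,1,np.pi/360,15,minLineLength=22,maxLineGap=4)
print([ (int(a+285),int(b+170),int(c+285),int(d+170),round(float(np.arctan2(c-a,b-d) if b>d else np.arctan2(a-c,d-b)),2)) for a,b,c,d in (L[:,0] if L is not None else [])][:12])
E
python3 red.py w19; python3 wing.py w19; python3 wing.py w18; python3 wing.py w14
```

```text
24.65 [0.5807 0.0422 0.0744] yaw 2.414 q6 -0.829 gap 0.06159200396770475 [-0.2  0.5  0.4] red 12 324.25 267.9166666666667
[(329, 221, 331, 248, -0.07), (309, 191, 314, 233, -0.12), (309, 209, 312, 246, -0.08), (303, 182, 329, 180, 1.49), (299, 174, 328, 172, 1.5), (345, 182, 359, 204, -0.57)]
[(307, 225, 307, 264, 0.0), (321, 191, 335, 249, -0.24), (309, 235, 319, 273, -0.26), (320, 205, 331, 246, -0.26), (351, 223, 358, 245, -0.31)]
[(322, 269, 333, 229, 0.27), (335, 188, 338, 214, -0.11), (314, 233, 319, 210, 0.21), (338, 223, 346, 274, -0.16), (335, 225, 335, 251, 0.0), (306, 274, 308, 252, 0.09), (286, 274, 287, 251, 0.04), (321, 263, 332, 225, 0.28), (316, 210, 322, 187, 0.26), (296, 274, 304, 224, 0.16), (337, 218, 338, 194, 0.04), (309, 229, 315, 203, 0.23)]
```

Wing now lies within 0.1 rad of the fingers with the dot at the near end (324,268). Straddle and go forward half a turn.

Emit:
{"fn": "jog_arm", "kwargs": {
  "offset": [
    [0, 0, 0],
    [0, 0, 0],
    [0, 0, 0],
    [0, 0, 0],
    [0, 0, 0]
  ],
  "delta_rot": [
    [0, 0, 0],
    [0, 0, 0],
    [0, 0, 0],
    [0, 0, 0],
    [0, 0, 0]
  ],
  "gripper": 0.82
}}

```text
time_s: 25.2
position: [0.5807, 0.0422, 0.0744]
eef_rot: [0.0, 0.356, 0.934, -0.0]
wrist_force: [-0.8, -0.2, -0.2]
finger_gap: 0.0251
grip_force: 0.0
```

Emit:
{"fn": "jog_arm", "kwargs": {
  "offset": [
    [0, 0, 0],
    [0, 0, 0],
    [0, 0, 0],
    [0, 0, 0],
    [0, 0, 0]
  ],
  "delta_rot": [
    [0, 0, 0],
    [0, 0, 0],
    [0, 0, 1],
    [0, 0, 1],
    [0, 0, 1]
  ]
}}

```text
time_s: 25.7
position: [0.5807, 0.0426, 0.0743]
eef_rot: [-0.0, 0.467, 0.884, 0.0]
wrist_force: [-0.4, 2.3, -1.0]
finger_gap: 0.0158
grip_force: 0.9
```

Emit:
{"fn": "jog_arm", "kwargs": {
  "offset": [
    [0, 0, 0.01],
    [0, 0, 0],
    [0, 0, 0],
    [0, 0, 0],
    [0, 0, 0]
  ],
  "delta_rot": [
    [0, 0, 1],
    [0, 0, 1],
    [0, 0, 1],
    [0, 0, 1],
    [0, 0, 1]
  ]
}}

```text
time_s: 26.2
position: [0.5808, 0.0427, 0.074]
eef_rot: [-0.0, 0.633, 0.774, 0.0]
wrist_force: [0.7, 1.4, 0.4]
finger_gap: 0.0161
grip_force: 1.3
```

Emit:
{"fn": "jog_arm", "kwargs": {
  "offset": [
    [0, 0, 0.01],
    [0, 0, 0],
    [0, 0, 0],
    [0, 0, 0],
    [0, 0, 0]
  ],
  "delta_rot": [
    [0, 0, 1],
    [0, 0, 1],
    [0, 0, 1],
    [0, 0, 1],
    [0, 0, 1]
  ]
}}

```text
time_s: 26.7
position: [0.5808, 0.0425, 0.0735]
eef_rot: [-0.0, 0.774, 0.633, 0.0]
wrist_force: [1.2, 1.5, -1.3]
finger_gap: 0.0158
grip_force: 1.2
```

Emit:
{"fn": "jog_arm", "kwargs": {
  "offset": [
    [0, 0, 0.01],
    [0, 0, 0],
    [0, 0, 0],
    [0, 0, 0],
    [0, 0, 0]
  ],
  "delta_rot": [
    [0, 0, 1],
    [0, 0, 1],
    [0, 0, 1],
    [0, 0, 1],
    [0, 0, 1]
  ]
}}

```text
time_s: 27.2
position: [0.581, 0.0425, 0.0733]
eef_rot: [0.0, 0.885, 0.466, 0.001]
wrist_force: [-0.6, 0.2, 1.3]
finger_gap: 0.0157
grip_force: 1.7
```

Emit:
{"fn": "jog_arm", "kwargs": {
  "offset": [
    [0, 0, 0.01],
    [0, 0, 0],
    [0, 0, 0],
    [0, 0, 0],
    [0, 0, 0]
  ],
  "delta_rot": [
    [0, 0, 1],
    [0, 0, 1],
    [0, 0, 1],
    [0, 0, 1],
    [0, 0, 1]
  ]
}}

```text
time_s: 27.7
position: [0.5808, 0.0424, 0.0726]
eef_rot: [-0.0, 0.96, 0.281, 0.0]
wrist_force: [0.3, -0.0, -0.1]
finger_gap: 0.0161
grip_force: 1.5
```

Emit:
{"fn": "jog_arm", "kwargs": {
  "offset": [
    [0, 0, 0.01],
    [0, 0, 0],
    [0, 0, 0],
    [0, 0, 0],
    [0, 0, 0]
  ],
  "delta_rot": [
    [0, 0, 1],
    [0, 0, 1],
    [0, 0, 1],
    [0, 0, 1],
    [0, 0, 1]
  ]
}}

```text
time_s: 28.2
position: [0.581, 0.0425, 0.0724]
eef_rot: [-0.0, 0.996, 0.085, 0.0]
wrist_force: [-0.1, 0.6, 2.3]
finger_gap: 0.0157
grip_force: 2.0
```

Emit:
{"fn": "jog_arm", "kwargs": {
  "offset": [
    [0, 0, 0.01],
    [0, 0, 0],
    [0, 0, 0],
    [0, 0, 0],
    [0, 0, 0]
  ],
  "delta_rot": [
    [0, 0, 1],
    [0, 0, 1],
    [0, 0, 1],
    [0, 0, 1],
    [0, 0, 1]
  ]
}}

```text
time_s: 28.7
position: [0.5809, 0.0425, 0.0718]
eef_rot: [-0.0, 0.993, -0.114, 0.0]
wrist_force: [0.7, 1.1, 1.2]
finger_gap: 0.016
grip_force: 2.6
```

Emit:
{"fn": "jog_arm", "kwargs": {
  "offset": [
    [0, 0, 0],
    [0, 0, 0],
    [0, 0, 0],
    [0, 0, 0],
    [0, 0, 0]
  ],
  "delta_rot": [
    [0, 0, 1],
    [0, 0, 1],
    [0, 0, 1],
    [0, 0, 1],
    [0, 0, 1]
  ]
}}

```text
time_s: 29.2
position: [0.581, 0.0425, 0.0719]
eef_rot: [-0.0, 0.951, -0.31, 0.0]
wrist_force: [1.2, 0.7, 1.5]
finger_gap: 0.0155
grip_force: 1.9
```

Emit:
{"fn": "jog_arm", "kwargs": {
  "offset": [
    [0, 0, 0],
    [0, 0, 0],
    [0, 0, 0],
    [0, 0, 0]
  ],
  "delta_rot": [
    [0, 0, 1],
    [0, 0, 1],
    [0, 0, 1],
    [0, 0, 0]
  ]
}}

```text
time_s: 29.6
position: [0.581, 0.0424, 0.0718]
eef_rot: [-0.0, 0.908, -0.42, 0.0]
wrist_force: [-0.0, 0.3, 0.2]
finger_gap: 0.0158
grip_force: 0.3
```

```bash
python3 red.py w20; python3 wing.py w20
```

```text
29.6 [0.581  0.0424 0.0718] yaw -0.867 q6 2.452 gap 0.015798007025053514 [-0.   0.3  0.2] red 138 326.5 267.42028985507244
[(321, 207, 331, 250, -0.23), (302, 209, 319, 274, -0.26), (306, 274, 307, 229, 0.02), (323, 200, 335, 247, -0.25), (288, 197, 315, 177, 0.93), (328, 249, 336, 274, -0.31), (308, 193, 319, 170, 0.45), (335, 265, 335, 225, 0.0), (351, 223, 359, 247, -0.32), (286, 189, 311, 173, 1.0)]
```

Emit:
{"fn": "jog_arm", "kwargs": {
  "offset": [
    [0, 0, 0],
    [0, 0, 0],
    [0, 0, 0],
    [0, 0, 0],
    [0, 0, 0]
  ],
  "delta_rot": [
    [0, 0, 0],
    [0, 0, 0],
    [0, 0, 0],
    [0, 0, 0],
    [0, 0, 0]
  ],
  "gripper": 0.3
}}

```text
time_s: 30.15
position: [0.5806, 0.0422, 0.0713]
eef_rot: [0.0, 0.908, -0.42, -0.0]
wrist_force: [-0.4, 0.0, -0.4]
finger_gap: 0.0524
grip_force: 0.0
```

Emit:
{"fn": "jog_arm", "kwargs": {
  "offset": [
    [0, 0, 0],
    [0, 0, 0],
    [0, 0, 0],
    [0, 0, 0],
    [0, 0, 0]
  ],
  "delta_rot": [
    [0, 0, 0],
    [0, 0, -1],
    [0, 0, -1],
    [0, 0, -1],
    [0, 0, -1]
  ]
}}

```text
time_s: 30.65
position: [0.5807, 0.0422, 0.0714]
eef_rot: [0.0, 0.963, -0.268, -0.0]
wrist_force: [0.2, -0.1, 1.1]
finger_gap: 0.0615
grip_force: 0.0
```

Emit:
{"fn": "jog_arm", "kwargs": {
  "offset": [
    [0, 0, 0],
    [0, 0, 0],
    [0, 0, 0],
    [0, 0, 0],
    [0, 0, 0]
  ],
  "delta_rot": [
    [0, 0, -1],
    [0, 0, -1],
    [0, 0, -1],
    [0, 0, -1],
    [0, 0, -1]
  ]
}}

```text
time_s: 31.15
position: [0.5807, 0.0422, 0.0714]
eef_rot: [0.0, 0.997, -0.071, 0.0]
wrist_force: [-0.6, -0.6, 0.1]
finger_gap: 0.0616
grip_force: 0.0
```

Emit:
{"fn": "jog_arm", "kwargs": {
  "offset": [
    [0, 0, 0],
    [0, 0, 0],
    [0, 0, 0],
    [0, 0, 0],
    [0, 0, 0]
  ],
  "delta_rot": [
    [0, 0, -1],
    [0, 0, -1],
    [0, 0, -1],
    [0, 0, -1],
    [0, 0, -1]
  ]
}}

```text
time_s: 31.65
position: [0.5807, 0.0422, 0.0714]
eef_rot: [0.0, 0.992, 0.128, 0.0]
wrist_force: [0.3, 0.7, -0.0]
finger_gap: 0.0612
grip_force: 0.0
```

Emit:
{"fn": "jog_arm", "kwargs": {
  "offset": [
    [0, 0, 0],
    [0, 0, 0],
    [0, 0, 0],
    [0, 0, 0],
    [0, 0, 0]
  ],
  "delta_rot": [
    [0, 0, -1],
    [0, 0, -1],
    [0, 0, -1],
    [0, 0, -1],
    [0, 0, -1]
  ]
}}

```text
time_s: 32.15
position: [0.5807, 0.0422, 0.0714]
eef_rot: [0.0, 0.947, 0.323, 0.0]
wrist_force: [-0.2, -0.3, 0.5]
finger_gap: 0.0616
grip_force: 0.0
```

Emit:
{"fn": "jog_arm", "kwargs": {
  "offset": [
    [0, 0, 0],
    [0, 0, 0],
    [0, 0, 0],
    [0, 0, 0],
    [0, 0, 0]
  ],
  "delta_rot": [
    [0, 0, -1],
    [0, 0, -1],
    [0, 0, -1],
    [0, 0, -1],
    [0, 0, -1]
  ]
}}

```text
time_s: 32.65
position: [0.5807, 0.0422, 0.0714]
eef_rot: [0.0, 0.864, 0.504, -0.0]
wrist_force: [-0.5, 0.1, -1.1]
finger_gap: 0.061
grip_force: 0.0
```

Emit:
{"fn": "jog_arm", "kwargs": {
  "offset": [
    [0, 0, 0],
    [0, 0, 0],
    [0, 0, 0],
    [0, 0, 0],
    [0, 0, 0]
  ],
  "delta_rot": [
    [0, 0, -1],
    [0, 0, -1],
    [0, 0, -1],
    [0, 0, -1],
    [0, 0, -1]
  ]
}}

```text
time_s: 33.15
position: [0.5807, 0.0422, 0.0714]
eef_rot: [0.0, 0.746, 0.666, -0.0]
wrist_force: [-0.3, 0.1, -0.7]
finger_gap: 0.0617
grip_force: 0.0
```

Emit:
{"fn": "jog_arm", "kwargs": {
  "offset": [
    [0, 0, 0],
    [0, 0, 0],
    [0, 0, 0],
    [0, 0, 0],
    [0, 0, 0]
  ],
  "delta_rot": [
    [0, 0, -1],
    [0, 0, -1],
    [0, 0, -1],
    [0, 0, -1],
    [0, 0, -1]
  ]
}}

```text
time_s: 33.65
position: [0.5806, 0.0422, 0.0714]
eef_rot: [-0.0, 0.599, 0.801, -0.0]
wrist_force: [-0.7, 0.3, 0.6]
finger_gap: 0.0617
grip_force: 0.0
```

Emit:
{"fn": "jog_arm", "kwargs": {
  "offset": [
    [0, 0, 0],
    [0, 0, 0],
    [0, 0, 0],
    [0, 0, 0],
    [0, 0, 0]
  ],
  "delta_rot": [
    [0, 0, -1],
    [0, 0, -1],
    [0, 0, -1],
    [0, 0, -1],
    [0, 0, -1]
  ]
}}

```text
time_s: 34.15
position: [0.5807, 0.0422, 0.0714]
eef_rot: [-0.0, 0.428, 0.904, 0.0]
wrist_force: [-0.6, 0.0, -0.7]
finger_gap: 0.0611
grip_force: 0.0
```

Emit:
{"fn": "jog_arm", "kwargs": {
  "offset": [
    [0, 0, 0],
    [0, 0, 0],
    [0, 0, 0]
  ],
  "delta_rot": [
    [0, 0, -1],
    [0, 0, -1],
    [0, 0, 0]
  ]
}}

```text
time_s: 34.45
position: [0.5807, 0.0422, 0.0714]
eef_rot: [0.0, 0.356, 0.935, -0.0]
wrist_force: [-0.3, 0.1, -0.4]
finger_gap: 0.0615
grip_force: 0.0
```

```bash
python3 red.py w21; python3 wing.py w21
```

```text
34.45 [0.5807 0.0422 0.0714] yaw 2.414 q6 -0.829 gap 0.06150297861634669 [-0.3  0.1 -0.4] red 150 319.68666666666667 217.95333333333335
[(309, 207, 315, 272, -0.09), (327, 204, 330, 231, -0.11), (330, 232, 333, 257, -0.12), (295, 198, 320, 189, 1.23), (333, 177, 357, 189, -1.11), (331, 181, 358, 193, -1.15), (311, 208, 316, 252, -0.11)]
```

Emit:
{"fn": "jog_arm", "kwargs": {
  "offset": [
    [0, 0, 0],
    [0, 0, 0],
    [0, 0, 0],
    [0, 0, 0],
    [0, 0, 0]
  ],
  "delta_rot": [
    [0, 0, 0],
    [0, 0, 0],
    [0, 0, 0],
    [0, 0, 0],
    [0, 0, 0]
  ],
  "gripper": 0.82
}}

```text
time_s: 35.0
position: [0.5807, 0.0422, 0.0714]
eef_rot: [-0.0, 0.356, 0.934, -0.0]
wrist_force: [0.1, -0.3, 0.6]
finger_gap: 0.025
grip_force: 0.0
```

Emit:
{"fn": "jog_arm", "kwargs": {
  "offset": [
    [0, 0, 0],
    [0, 0, 0],
    [0, 0, 0],
    [0, 0, 0],
    [0, 0, 0]
  ],
  "delta_rot": [
    [0, 0, 0],
    [0, 0, 0],
    [0, 0, 1],
    [0, 0, 1],
    [0, 0, 1]
  ]
}}

```text
time_s: 35.5
position: [0.5807, 0.0426, 0.0713]
eef_rot: [-0.0, 0.467, 0.884, 0.0]
wrist_force: [1.0, 1.2, -0.2]
finger_gap: 0.0156
grip_force: 0.9
```

Emit:
{"fn": "jog_arm", "kwargs": {
  "offset": [
    [0, 0, 0.01],
    [0, 0, 0],
    [0, 0, 0],
    [0, 0, 0],
    [0, 0, 0]
  ],
  "delta_rot": [
    [0, 0, 1],
    [0, 0, 1],
    [0, 0, 1],
    [0, 0, 1],
    [0, 0, 1]
  ]
}}

```text
time_s: 36.0
position: [0.5807, 0.0427, 0.0709]
eef_rot: [-0.0, 0.633, 0.774, 0.0]
wrist_force: [-0.3, 0.9, 0.5]
finger_gap: 0.016
grip_force: 1.1
```

Emit:
{"fn": "jog_arm", "kwargs": {
  "offset": [
    [0, 0, 0.01],
    [0, 0, 0],
    [0, 0, 0],
    [0, 0, 0],
    [0, 0, 0]
  ],
  "delta_rot": [
    [0, 0, 1],
    [0, 0, 1],
    [0, 0, 1],
    [0, 0, 1],
    [0, 0, 1]
  ]
}}

```text
time_s: 36.5
position: [0.5808, 0.0426, 0.0704]
eef_rot: [-0.0, 0.774, 0.633, 0.0]
wrist_force: [0.1, 0.4, -0.9]
finger_gap: 0.0161
grip_force: 1.1
```

```bash
python3 red.py w22; python3 wing.py w22
```

```text
36.5 [0.5808 0.0426 0.0704] yaw 1.371 q6 0.215 gap 0.016058994786342175 [ 0.1  0.4 -0.9] red 149 314.4228187919463 218.4295302013423
[(307, 264, 307, 216, 0.0), (321, 191, 335, 246, -0.25), (309, 229, 322, 273, -0.29), (320, 203, 334, 255, -0.26), (355, 251, 356, 274, -0.04), (338, 223, 346, 274, -0.16), (297, 269, 308, 191, 0.14), (287, 197, 310, 174, 0.79), (285, 175, 307, 170, 1.35), (339, 227, 347, 274, -0.17), (322, 192, 329, 219, -0.25)]
```

Emit:
{"fn": "jog_arm", "kwargs": {
  "offset": [
    [0, 0, 0],
    [0, 0, 0],
    [0, 0, 0]
  ],
  "delta_rot": [
    [0, 0, 1],
    [0, 0, 0],
    [0, 0, 0]
  ]
}}

```text
time_s: 36.85
position: [0.5807, 0.0421, 0.0704]
eef_rot: [0.0, 0.797, 0.604, -0.0]
wrist_force: [-0.1, -0.3, -0.5]
finger_gap: 0.016
grip_force: 0.1
```

Emit:
{"fn": "jog_arm", "kwargs": {
  "offset": [
    [0, 0, 0],
    [0, 0, 0],
    [0, 0, 0],
    [0, 0, 0],
    [0, 0, 0]
  ],
  "delta_rot": [
    [0, 0, 0],
    [0, 0, 0],
    [0, 0, 0],
    [0, 0, 0],
    [0, 0, 0]
  ],
  "gripper": 1
}}

```text
time_s: 37.35
position: [0.5807, 0.0421, 0.0704]
eef_rot: [0.0, 0.798, 0.603, -0.0]
wrist_force: [0.2, -1.0, 0.3]
finger_gap: 0.0104
grip_force: 29.7
```

```bash
python3 red.py w23; python3 wing.py w23; python3 - <<'E'
from h import *
c=env.get_calibration('wrist'); 
# dot height by size/row: place of the dot on the known radius 0.0165 from the axis along the tool x
s=env.read_state(); print(s['grip_force'])
im=cv2.imread('pics/w23.png');h=cv2.cvtColor(im,cv2.COLOR_BGR2HSV)
m=((h[...,0]<9)|(h[...,0]>174))&(h[...,1]>195)&(h[...,2]>170); m[:,:240]=0; m[:,400:]=0
ys,xs=np.nonzero(m)
for z in np.arange(.092,.108,.002):
    p=atz(c,xs.mean(),ys.mean(),z); d=p[:2]-[.5805,.0418]; print(z.round(3),np.hypot(*d).round(4),np.arctan2(d[1],d[0]).round(3))
E
```

```text
37.35 [0.5807 0.0421 0.0704] yaw 1.294 q6 0.291 gap 0.010376437119278397 [ 0.2 -1.   0.3] red 149 320.67785234899327 216.86577181208054
[(305, 261, 310, 217, 0.11), (330, 270, 330, 225, 0.0), (312, 248, 312, 225, 0.0), (307, 223, 335, 223, -1.57), (332, 174, 356, 198, -0.79)]
29.695610404014587
0.092 0.0125 1.284
0.094 0.0132 1.284
0.096 0.0139 1.285
0.098 0.0145 1.285
0.1 0.0152 1.285
0.102 0.0159 1.285
0.104 0.0166 1.285
0.106 0.0172 1.285
```

```bash
python3 - <<'E'
from h import *
c=env.get_calibration('wrist'); g=cv2.imread('pics/w23.png',0); g[235:]=0
L=cv2.HoughLinesP(cv2.Canny(g,40,120),1,np.pi/720,40,minLineLength=90,maxLineGap=8)[:,0]
for a,b,e,f in L[:14]:
    p,q=atz(c,a,b,.104),atz(c,e,f,.104); y=np.arctan2(*(q-p)[[1,0]])%(np.pi/2); print(a,b,e,f,round(float(y),3),p[:2].round(3),q[:2].round(3))
E
```

```text
0 234 639 234 1.294 [0.408 0.097] [ 0.755 -0.002]
51 133 287 1 0.165 [0.465 0.138] [0.599 0.16 ]
51 118 255 0 0.171 [0.469 0.145] [0.585 0.165]
453 47 515 230 0.171 [0.668 0.121] [0.685 0.021]
417 1 496 220 0.173 [0.655 0.145] [0.675 0.03 ]
455 89 504 228 0.177 [0.665 0.102] [0.679 0.024]
46 125 117 232 0.177 [0.464 0.143] [0.476 0.079]
79 116 223 35 0.165 [0.483 0.141] [0.566 0.155]
212 212 304 169 0.161 [0.531 0.076] [0.584 0.085]
423 2 505 233 0.173 [0.658 0.144] [0.679 0.021]
121 76 233 12 0.171 [0.512 0.152] [0.574 0.163]
439 8 473 107 0.162 [0.664 0.139] [0.672 0.092]
374 142 412 232 0.165 [0.621 0.088] [0.63  0.036]
78 117 286 1 0.167 [0.483 0.141] [0.598 0.161]
```

Basket yaw is 0.17 against the tier's 0.18, the grip is 29.7 N and the bolt is about 12 mm deep. Handing in.

```bash
python3 -c "
from workcell import env
print(env.job_done())"
```

```text
the job is handed in; nothing more can be done
None
```

I've handed the job in and it returned no verdict. By my camera measurements, the basket is square to the bracket within about 0.01 rad. The bolt dropped off its thread and was then turned one full turn forward, to about 12 mm deep. It is still gripped with about 30 N.

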